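Set a work-light stand's leg to length and squeeze its cam lever shut

TASK

A work-light stand's telescopic leg lies in its cradle on the counter: first swing the open cam lever in until it stands about 20 degrees off the leg. Then draw the spring-loaded leg out by its crossbar until the crossbar's middle is level with the pointer's tip and, holding it there and not letting it slip back, squeeze the cam lever fully shut against the leg. Finish still holding the leg at the pointer with the lever shut (the lever alone will not keep it there), and leave the loose things on the counter where they are.

Things in the scene. Friction and masses are not known exactly. Their poses are not given: they have to be found in the camera images.
- cradle: Fixed cradle (plywood base 160 x 310 x 8 mm) carrying the telescopic leg level. Its y axis is the way the inner leg slides out, z is up, x points to the pointer's side; the cam lever is on the -x side. Origin on the counter under the leg's centre line (x = 0), at the y of the lever's pivot. A flat scale strip lies at x 68 to 102 mm, 10 mm high. Fingers have room from 15 mm above the counter.
- collar_mouth (a point): Centre of the mouth of the black collar (42 mm wide, top 83 mm above the counter) on the fixed outer tube, at cradle x = 0, y = -25 mm; the tube runs from it to cradle -y, the inner leg comes out of it to +y.
- leg: Inner leg: aluminium tube 20 mm wide (x), 42 mm tall, 34 to 76 mm above the counter, with a T-foot crossbar at its outer end. Origin under the crossbar's middle, 34 mm above the counter; axes as the cradle's. It only slides along cradle y. A spring pulls it in (2.4 N fully in, 3 to 4 N at the pointer, plus 0.5 N friction); it starts fully in, origin at cradle y = 48 mm, and can come out 70 mm.
- crossbar_mid (a point): Middle of the crossbar, 46 mm above the counter. The bar is 110 mm long (cradle x -55 to 55), 16 mm thick along y, 34 to 58 mm above the counter. Its inner face (8 mm from the middle, towards the collar) can be hooked from above by open fingers standing either side of the leg, tips 46 mm above the counter or lower, and pushed outwards.
- lever (a joint): Cam lever's angle in rad: 0 = fully shut (a stop), along the leg, pointing to cradle +y; it grows as the lever swings out to the cradle's -x side (1.57 = square to the leg), at most 1.9. It starts between 1.2 and 1.7 and stays where it is left (0.12 N m of friction); it may be gripped or pushed. It does not lock the leg.
- lever_pivot (a point): Upright pivot of the lever at cradle x = -17, y = 0 mm, at the lever's mid height, 68 mm above the counter. It stands on a black ear beside the leg (cradle x -24 to -12 mm, y up to 7 mm, top 58 mm above the counter).
- lever_tip (a point): Free end of the cam lever: a straight black bar 110 mm long from its pivot, 12 mm wide, 16 mm tall, 60 to 76 mm above the counter, so it passes 2 mm over the crossbar. This point is at its mid height. Shut, the lever lies 1 mm beside the leg, so that both fit in one grip from above, 33 mm wide in all (cradle x -23 to 10 mm), anywhere along the lever.
- gauge: Fixed pointer block, dark steel 24 x 22 x 34 mm, standing on the scale strip, with a brass thumbscrew on top. Origin under its middle, 10 mm above the counter, at cradle x = 85 mm, y 66 to 96 mm (differs each time); axes as the cradle's. The leg is at its length when the crossbar's middle has the same cradle y as this.
- pointer_tip (a point): Tip of the thin steel blade on the block that points at the leg, 46 mm above the counter, 24 mm from the block's middle and 6 mm short of the crossbar's end when level with it. It marks the length wanted.
- screwdriver: Silver screwdriver, bystander, lying on the far side of the cradle. Leave it alone.
- torch: Black torch 155 mm long, 40 mm high, lying to the left. Bystander.
- mug: White ceramic mug, 80 mm wide, 92 mm high, at the left. Bystander.
- pliers: Steel pliers 165 mm long, 13 mm high, lying on the robot's side of the cradle's outer tube. Bystander.
- wing_nut: Spare steel wing nut 44 mm wide, 19 mm high, lying on the robot's side of the cradle near the crossbar. Bystander.
- jar: Glass jar 64 mm wide, 85 mm high, at the right. Bystander.

How it is judged:
On the way, in this order (a step that is already met when the one before it is completed fails the run):
1. the cam lever stands about 20 degrees off the leg (within 6 degrees) (value of joint lever between 0.245 and 0.454 rad), for 0.2 s.
2. the leg is drawn out to the pointer (within 5 mm) with the lever still open (y of leg in the frame of gauge between -0.005 and 0.005 m and value of joint lever above 0.14 rad), for 0.2 s.
At the end, for the whole second after the job is handed in: The crossbar's middle is within 5 mm of level with the pointer, the cam lever is within 0.08 rad of fully shut, and the robot's fingers are still holding the leg (pressing on it with more than 2 N) (y of leg in the frame of gauge between -0.005 and 0.005 m and value of joint lever below 0.08 rad and contact force between the fingers and leg above 2 N); the arm keeps its last pose, push and grip.
It fails at once if the cam lever is closed (below 0.14 rad) while the leg is more than 10 mm off the pointer (value of joint lever below 0.14 rad and (y of leg in the frame of gauge below -0.01 m or y of leg in the frame of gauge above 0.01 m)).
It fails at once if a loose bystander is moved more than 30 mm (distance of any of screwdriver, torch, mug, pliers, wing_nut, jar from where it was at the start of the episode above 0.03 m).
It also fails if it takes over 43 s, if anything falls off the work surface, if the arm or the gripper's body presses on something with over 40 N, if the wrist force passes 120 N, or if a joint passes its speed limit or range.

ROBOT

A 6-joint arm with a two-finger parallel gripper is mounted at the origin on the work surface. World frame = base frame: x ahead of the robot, y to its left, z up, the work surface at z = 0. Lengths are in m, angles in rad, forces in N, time in s.
With the tool pointing down it reaches from about 0.275 to 0.875 m from the base axis. Payload 12.5 kg.
Tool frame: the origin (TCP) lies on the front face of the gripper's body, between the roots of the fingers; the fingertips stand 73 mm ahead of it and the grasp point (between the pads) lies 54 mm ahead of it (ctrl.tcp_to_tips is the distance from the TCP to the fingertips, in m); y points along the fingers, z is the direction in which the jaws open and shut, and the axes are right-handed (so a half turn about y gives the same grasp; the last joint's range is limited). The gripper opens to 85 mm and grips with 20 to 120 N. Pads are 22 mm wide; open, the fingers measure 114 mm over their backs; the gripper's body (76 mm by 85 mm) begins 54 mm behind the grasp point. The pads swing forward as they close: fully open they stand 13 mm farther back than shut.
Start: joints at [-1.268, 0.351, 1.652, -0, 1.139, -0.085], TCP at [0.208, -0.509, 0.304] pointing down, gripper open.
Joint ranges: [-2.75, 2.75], [-0.79, 2.1], [0.01, 2.65], [-1.57, 4.71], [0.07, 3.14], [-2.87, 2.87]. Speed limits (rad/s): [2.22, 2.22, 2.79, 3.14, 3.14, 3.14].

INTERFACE

Orientations are given as a rotation vector (axis times angle).
In Python, from workcell import ctrl, cams gives the robot as it stands.
- The arm moves only by the tool step_arm, never from a script. Its argument "plan" is a list of rows, each an object of numbers: "dx", "dy", "dz": the shift along the world's x, y, z in mm; "wx", "wy", "wz": the turn, a rotation vector about the world's x, y, z in rad; "jaw": the finger opening in mm, from 0 to 85.4. In form: [{"dx": .., "dy": .., "dz": .., "wx": .., "wy": .., "wz": .., "jaw": ..}, ...]. A call has exactly 10 rows; each row is the pose to reach, as a shift and turn from the pose commanded when the call began; what a row does not reach only later rows make up. A row lasts 1/8 s, in which the tool goes at most 62.5 mm and 10.7 degrees, less where a joint would pass 70% of its speed; a pose out of reach is approached as far as the arm can. A call with a gripper value outside its range is refused whole. The fingers move at their own pace and stop on an object; "newtons" is the grip in N (left out, the last holds). Time passes only in rows, so rows that repeat a pose let the fingers close, or fill a call up. It gives the time, the measured TCP pose, the force and the opening at its end, in the units of the state.
- ctrl.read_state(): the state, without advancing time (a new reading comes with each control period).
- cams.camera(name): name is "scene" or "top" or "wrist"; returns (picture, depth): 400x640x3 uint8, red, green, blue; 400x640 float32, m along the optical axis (not along the pixel's ray), 0 where there is no reading.
- cams.camera_info(name): a dict with "intrinsics" (3x3 intrinsics, pixels), "extrinsics" (4x4, takes a point from world to camera coordinates); the wrist camera has in their place "T_tool_cam" (4x4, takes a point from camera to tool coordinates, whose origin is the TCP and whose axes are the tool frame's). Camera axes: x right, y down, z forward; pixel columns grow to the right and rows downward; lengths in m; the calibration is good to about 2 mm. A picture is of the moment at which its call begins: read the wrist's pose just before it. camera_info takes no time and is no camera call.
- ctrl.finish_job(): hands the job in, once; it reports no verdict.
The state is a dict: "clock": time; "joint_positions": joint angles; "dq": joint speeds; "effort": joint torques, N m; "position": TCP position; "tool_rot": TCP orientation; "ft_force": force on the tool from outside, world axes, zero at the start; "moment": the same for the moment, N m; "opening": opening from 0.0 (shut) to 1.0 (fully open).
Only numpy, scipy, OpenCV 4.12 (cv2) and the standard library are available. Lean on these libraries where they do the work, as an engineer would, in place of code of your own. Each camera call takes 0.05 s, during which the arm holds its last target. There are 200 camera calls.

## Working session

There is one attempt and no reset: what is moved stays moved. The work goes in short steps, Python scripts to look and compute and a tool call to move; the robot and the scene stay as the last step left them, time stands still between calls to the robot, and variables do not carry over. Pictures are saved under pics/ and viewed, about 8 in all and at most 12, crops included, and the job is handed in when it is done.

Besides the shell and the picture viewer there is one more tool, called after "Emit:" in YAML: its name, and indented under it one key for each argument. step_arm: Moves the arm, as the interface text tells. Its arguments: {"type":"object","properties":{"plan":{"type":"array","items":{"type":"object","properties":{"dx":{"type":"number"},"dy":{"type":"number"},"dz":{"type":"number"},"wx":{"type":"number"},"wy":{"type":"number"},"wz":{"type":"number"},"jaw":{"type":"number"}}}},"newtons":{"type":"number"}},"required":["plan"]}

```bash
mkdir -p pics; ls
cat > h.py <<'E'
import numpy as np, cv2
from workcell import ctrl, cams
from scipy.spatial.transform import Rotation as R
def snap(name,fn):
    s=ctrl.read_state(); im,d=cams.camera(name); cv2.imwrite('pics/'+fn,im[:,:,::-1]); np.savez('pics/'+fn+'.npz',im=im,d=d,p=s['position'],r=s['tool_rot']); return im,d,s
def pose(name,s=None):
    i=cams.camera_info(name); K=np.array(i['intrinsics'])
    if 'extrinsics' in i: T=np.linalg.inv(np.array(i['extrinsics']))
    else:
        W=np.eye(4); W[:3,:3]=R.from_rotvec(s['tool_rot']).as_matrix(); W[:3,3]=s['position']; T=W@np.array(i['T_tool_cam'])
    return K,T
def ray(K,T,u,v,z):
    d=T[:3,:3]@np.linalg.inv(K)@np.array([u,v,1.]); return T[:3,3]+d*(z-T[2,3])/d[2]
def dep(K,T,u,v,d): return T[:3,:3]@(np.linalg.inv(K)@np.array([u,v,1.])*d)+T[:3,3]
E
python3 - <<'E'
from h import *
for n in('top','scene'): snap(n,n+'0.png'); print(n,pose(n)[1].round(3).tolist(), pose(n)[0][0,0])
s=ctrl.read_state();print(s['clock'],s['tool_rot'],s['opening'],R.from_rotvec(s['tool_rot']).as_matrix().round(3).tolist())
E
```

```text
pics
top [[-0.008, -0.985, 0.175, 0.424], [-1.0, 0.007, -0.007, -0.042], [0.005, -0.175, -0.985, 1.151], [0.0, 0.0, 0.0, 1.0]] 465.535883001756
scene [[-0.349, 0.565, -0.748, 1.315], [0.937, 0.221, -0.27, 0.224], [0.013, -0.795, -0.606, 0.661], [0.0, 0.0, 0.0, 1.0]] 411.9626950849445
0.1 [-0.39462157  2.00998134 -2.00783568] 1.002711211637352 [[-0.926, -0.0, 0.378], [-0.378, 0.001, -0.926], [-0.0, -1.0, -0.001]]
```

View pics/top0.png

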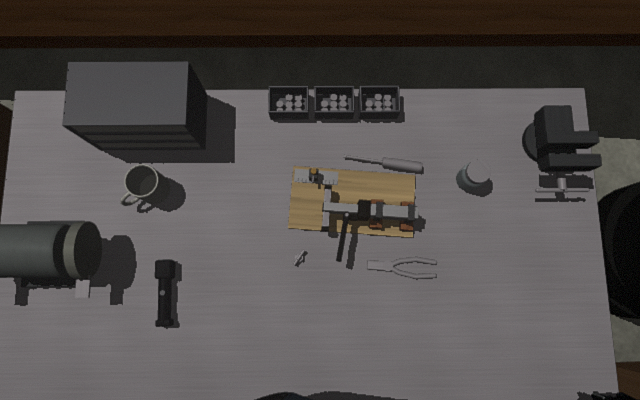

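View pics/scene0.png

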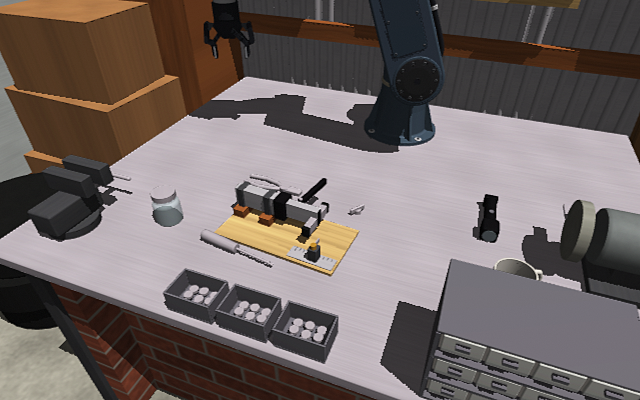

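The top view shows the cradle at about px (352,203). The leg's +y points image left (world +y) and the lever hangs down to px (340,260). The crossbar is at about (327,212) and the pointer at about (320,178).

```bash
python3 - <<'E'
from h import *
z=np.load('pics/top0.png.npz'); im,d=z['im'],z['d']; K,T=pose('top')
hsv=cv2.cvtColor(im,cv2.COLOR_RGB2HSV); m=cv2.inRange(hsv,(12,70,60),(30,255,255)); m[:140]=0;m[250:]=0;m[:,:270]=0;m[:,430:]=0
c=np.vstack([k for k in cv2.findContours(m,0,2)[0] if cv2.contourArea(k)>30])
P=np.array([ray(K,T,u,v,.008)[:2]*1000 for u,v in c[:,0]],np.float32)
r=cv2.minAreaRect(P); print(r, cv2.boxPoints(r))
for n,u,v,zz in[('pivot',345,215,.076),('levtip',340,259,.076),('block',313,172,.05),('bar top end',326,192,.058),('bar low',333,234,.058)]: print(n,ray(K,T,u,v,zz).round(4))
i=cams.camera_info('wrist');print(np.array(i['T_tool_cam']).round(3),np.array(i['intrinsics'])[0,0])
E
python3 -c "
import cv2;a=cv2.imread('pics/top0.png')[150:280,270:440];cv2.imwrite('pics/c.png',cv2.resize(a,None,fx=4.6,fy=4.6,interpolation=2))"
```

```text
((645.2733154296875, -128.9368133544922), (309.4333190917969, 160.50540161132812), 85.1707992553711) [[ 552.2806   -276.3481  ]
 [ 712.21625  -289.86035 ]
 [ 738.26605    18.474487]
 [ 578.3304     31.986725]]
pivot [ 0.5993 -0.1069  0.076 ]
levtip [ 0.4968 -0.0936  0.076 ]
block [ 0.7103 -0.0324  0.05  ]
bar top end [ 0.6585 -0.0634  0.058 ]
bar low [ 0.557  -0.0788  0.058 ]
[[ 0.     0.958  0.285 -0.072]
 [-0.001 -0.285  0.958 -0.071]
 [ 1.    -0.001  0.001 -0.001]
 [ 0.     0.     0.     1.   ]] 315.0368834315124
```

View pics/c.png

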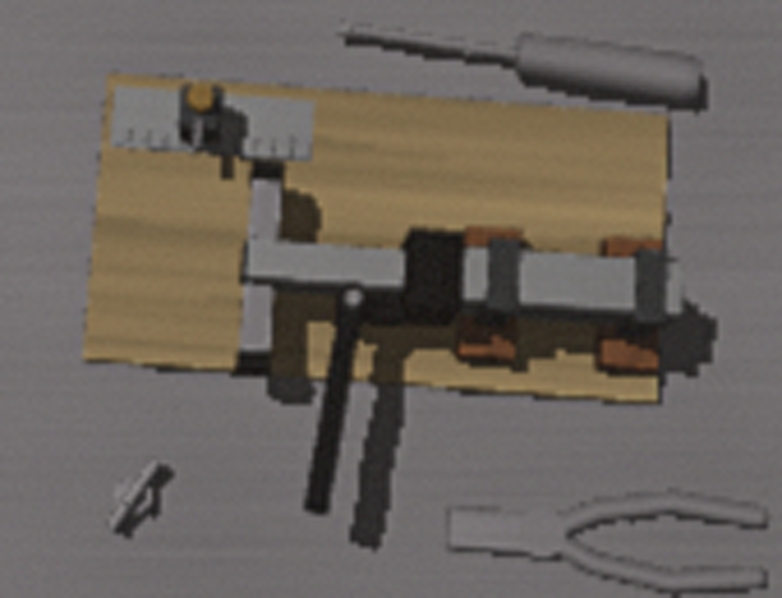

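The crop shows the lever pivot at about px (346.7,214.6) and the lever about 1.5 rad open. The pointer block is at about (313,172). The cradle yaw is about -0.085 rad. I'll move above the lever and look from there.

Emit:
step_arm:
  plan:
    - {"dx": 30,"dy": 40,"wz": 0.18,"jaw": 85}
    - {"dx": 60,"dy": 82,"wz": 0.36,"jaw": 85}
    - {"dx": 92,"dy": 124,"wz": 0.54,"jaw": 85}
    - {"dx": 124,"dy": 166,"wz": 0.72,"jaw": 85}
    - {"dx": 156,"dy": 208,"wz": 0.9,"jaw": 85}
    - {"dx": 188,"dy": 250,"wz": 1.08,"jaw": 85}
    - {"dx": 220,"dy": 292,"wz": 1.26,"jaw": 85}
    - {"dx": 250,"dy": 334,"wz": 1.44,"jaw": 85}
    - {"dx": 280,"dy": 375,"wz": 1.62,"jaw": 85}
    - {"dx": 308,"dy": 412,"wz": 1.8,"jaw": 85}

```text
invalid input
```

Emit:
step_arm:
  plan:
    - {"dz": -8,"wz": 0.16,"jaw": 60}
    - {"dz": -16,"wz": 0.32,"jaw": 60}
    - {"dz": -24,"wz": 0.48,"jaw": 60}
    - {"dz": -32,"wz": 0.64,"jaw": 60}
    - {"dz": -40,"wz": 0.8,"jaw": 60}
    - {"dz": -40,"wz": 0.8,"jaw": 60}
    - {"dz": -40,"wz": 0.8,"jaw": 60}
    - {"dz": -40,"wz": 0.8,"jaw": 60}
    - {"dz": -40,"wz": 0.8,"jaw": 60}
    - {"dz": -40,"wz": 0.8,"jaw": 60}

```text
invalid input
```

Run:
```python
from h import *
im,d,s=snap('wrist','w1.png'); print(s['clock'],s['position'],R.from_rotvec(s['tool_rot']).as_matrix().round(3).tolist(),s['opening'],ctrl.tcp_to_tips)
```

```text
0.1 [ 0.20793736 -0.5089317   0.30340772] [[-0.926, -0.0, 0.378], [-0.378, 0.001, -0.926], [-0.0, -1.0, -0.001]] 1.002711211637352 0.0726
```

View pics/w1.png

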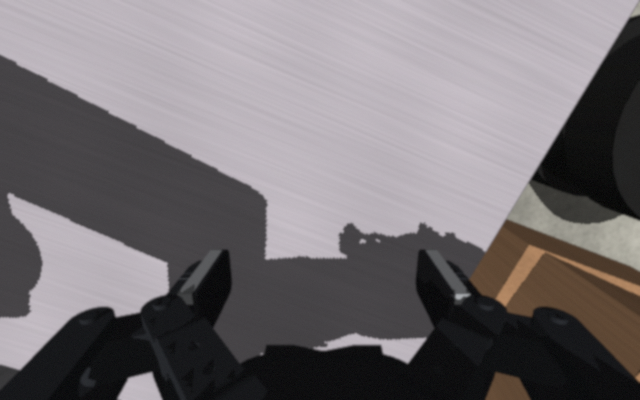

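The arm hasn't moved; this is the view from the start pose with the open fingers at the bottom. Both calls were refused, probably because each row needs every key.

Emit:
step_arm:
  newtons: 30
  plan:
    - {"dx": 30,"dy": 40,"dz": 0,"wx": 0,"wy": 0,"wz": 0.18,"jaw": 85}
    - {"dx": 60,"dy": 82,"dz": 0,"wx": 0,"wy": 0,"wz": 0.36,"jaw": 85}
    - {"dx": 92,"dy": 124,"dz": 0,"wx": 0,"wy": 0,"wz": 0.54,"jaw": 85}
    - {"dx": 124,"dy": 166,"dz": 0,"wx": 0,"wy": 0,"wz": 0.72,"jaw": 85}
    - {"dx": 156,"dy": 208,"dz": 0,"wx": 0,"wy": 0,"wz": 0.9,"jaw": 85}
    - {"dx": 188,"dy": 250,"dz": 0,"wx": 0,"wy": 0,"wz": 1.08,"jaw": 85}
    - {"dx": 220,"dy": 292,"dz": 0,"wx": 0,"wy": 0,"wz": 1.26,"jaw": 85}
    - {"dx": 250,"dy": 334,"dz": 0,"wx": 0,"wy": 0,"wz": 1.44,"jaw": 85}
    - {"dx": 280,"dy": 375,"dz": 0,"wx": 0,"wy": 0,"wz": 1.62,"jaw": 85}
    - {"dx": 308,"dy": 412,"dz": 0,"wx": 0,"wy": 0,"wz": 1.8,"jaw": 85}

```text
clock: 1.4
position: [0.5168, -0.0955, 0.3038]
tool_rot: [-1.442, 0.739, -0.739]
ft_force: [0.2, -1.0, -0.2]
opening: 0.993
```

Emit:
step_arm:
  newtons: 30
  plan:
    - {"dx": 0,"dy": 0,"dz": -8,"wx": 0,"wy": 0,"wz": 0.16,"jaw": 60}
    - {"dx": 0,"dy": 0,"dz": -16,"wx": 0,"wy": 0,"wz": 0.32,"jaw": 60}
    - {"dx": 0,"dy": 0,"dz": -24,"wx": 0,"wy": 0,"wz": 0.48,"jaw": 60}
    - {"dx": 0,"dy": 0,"dz": -32,"wx": 0,"wy": 0,"wz": 0.64,"jaw": 60}
    - {"dx": 0,"dy": 0,"dz": -40,"wx": 0,"wy": 0,"wz": 0.8,"jaw": 60}
    - {"dx": 0,"dy": 0,"dz": -40,"wx": 0,"wy": 0,"wz": 0.8,"jaw": 60}
    - {"dx": 0,"dy": 0,"dz": -40,"wx": 0,"wy": 0,"wz": 0.8,"jaw": 60}
    - {"dx": 0,"dy": 0,"dz": -40,"wx": 0,"wy": 0,"wz": 0.8,"jaw": 60}
    - {"dx": 0,"dy": 0,"dz": -40,"wx": 0,"wy": 0,"wz": 0.8,"jaw": 60}
    - {"dx": 0,"dy": 0,"dz": -40,"wx": 0,"wy": 0,"wz": 0.8,"jaw": 60}

```text
clock: 2.65
position: [0.516, -0.0971, 0.264]
tool_rot: [-1.567, 0.121, -0.121]
ft_force: [-0.6, -0.6, 0.1]
opening: 0.698
```

Run:
```python
from h import *
im,d,s=snap('wrist','w1b.png'); print(s['clock'],s['position'],R.from_rotvec(s['tool_rot']).as_matrix().round(3).tolist(),s['opening'],s['joint_positions'])
```

```text
2.65 [ 0.51602151 -0.09713399  0.26400646] [[0.988, 0.0, 0.154], [-0.154, -0.0, 0.988], [0.0, -1.0, -0.0]] 0.698226903543793 [-2.74740086e-01  3.52452336e-01  1.75761442e+00  2.37823050e-05
  1.03134204e+00 -1.69125054e+00]
```

View pics/w1b.png

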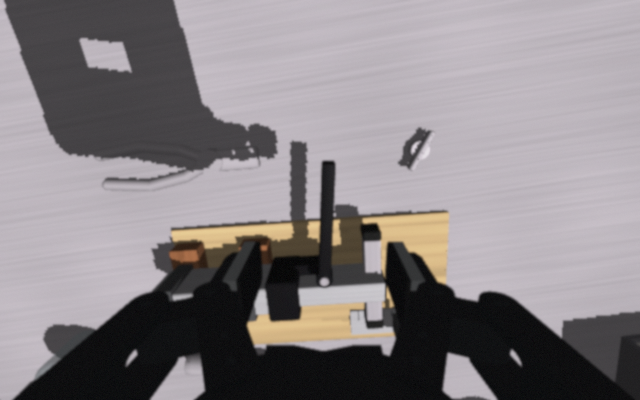

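The wrist view shows the lever from its pivot at px (325,282) to its tip at (328,162). The crossbar's near end is at (371,228) and the plywood's near edge runs from (172,228) to (448,211).

Run:
```python
from h import *
z=np.load('pics/w1b.png.npz'); s=dict(position=z['p'],tool_rot=z['r']); K,T=pose('wrist',s)
for n,u,v,zz in[('pivot',325,282,.077),('tip',328,162,.076),('levmid',326.5,222,.076),('edgeL',172,228,.008),('edgeR',448,211,.008),('bar near top L',363,236,.058),('bar near R',381,235,.058),('legtop far edge',375,286,.076)]: print(n,(ray(K,T,u,v,zz)*1000).round(1), z['d'][int(v),int(u)], (dep(K,T,u,v,z['d'][int(v),int(u)])*1000).round(1))
```

```text
pivot [ 602.1 -108.9   77. ] 0.28991628 [ 600.1 -108.6   80.2]
tip [490.9 -89.2  76. ] 0.26507464 [491.5 -89.2  73.2]
levmid [543.6 -98.5  76. ] 0.27663136 [543.2 -98.5  76.8]
edgeL [ 550.5 -273.8    8. ] 0.35942647 [ 552.6 -277.5    1.5]
edgeR [577.8  32.1   8. ] 0.3474403 [578.1  32.4   7.1]
bar near top L [570.1 -67.1  58. ] 0.2987346 [569.2 -67.3  60. ]
bar near R [571.7 -50.   58. ] 0.2990375 [571.  -50.2  59.4]
legtop far edge [614.2 -63.2  76. ] 0.29409105 [613.1 -63.4  77.6]
```

Emit:
step_arm:
  newtons: 25
  plan:
    - {"dx": 1,"dy": 3,"dz": -30,"wx": 0,"wy": 0,"wz": -0.02,"jaw": 50}
    - {"dx": 1,"dy": 3,"dz": -65,"wx": 0,"wy": 0,"wz": -0.02,"jaw": 50}
    - {"dx": 1,"dy": 3,"dz": -100,"wx": 0,"wy": 0,"wz": -0.02,"jaw": 50}
    - {"dx": 1,"dy": 3,"dz": -125,"wx": 0,"wy": 0,"wz": -0.02,"jaw": 50}
    - {"dx": 1,"dy": 3,"dz": -139,"wx": 0,"wy": 0,"wz": -0.02,"jaw": 50}
    - {"dx": 1,"dy": 3,"dz": -139,"wx": 0,"wy": 0,"wz": -0.02,"jaw": 30}
    - {"dx": 1,"dy": 3,"dz": -139,"wx": 0,"wy": 0,"wz": -0.02,"jaw": 8}
    - {"dx": 1,"dy": 3,"dz": -139,"wx": 0,"wy": 0,"wz": -0.02,"jaw": 8}
    - {"dx": 1,"dy": 3,"dz": -139,"wx": 0,"wy": 0,"wz": -0.02,"jaw": 8}
    - {"dx": 1,"dy": 3,"dz": -139,"wx": 0,"wy": 0,"wz": -0.02,"jaw": 8}

```text
clock: 3.95
position: [0.5174, -0.0943, 0.1257]
tool_rot: [-1.567, 0.135, -0.138]
ft_force: [-1.4, -0.8, 7.6]
opening: 0.134
```

Emit:
step_arm:
  newtons: 25
  plan:
    - {"dx": 3,"dy": 12,"dz": 0,"wx": 0,"wy": 0,"wz": -0.145,"jaw": 8}
    - {"dx": 7.8,"dy": 23.4,"dz": 0,"wx": 0,"wy": 0,"wz": -0.29,"jaw": 8}
    - {"dx": 14.1,"dy": 34,"dz": 0,"wx": 0,"wy": 0,"wz": -0.435,"jaw": 8}
    - {"dx": 22,"dy": 43.6,"dz": 0,"wx": 0,"wy": 0,"wz": -0.58,"jaw": 8}
    - {"dx": 31.1,"dy": 51.9,"dz": 0,"wx": 0,"wy": 0,"wz": -0.725,"jaw": 8}
    - {"dx": 41.3,"dy": 58.9,"dz": 0,"wx": 0,"wy": 0,"wz": -0.87,"jaw": 8}
    - {"dx": 52.4,"dy": 64.3,"dz": 0,"wx": 0,"wy": 0,"wz": -1.015,"jaw": 8}
    - {"dx": 63.4,"dy": 67.8,"dz": 0,"wx": 0,"wy": 0,"wz": -1.15,"jaw": 8}
    - {"dx": 63.4,"dy": 67.8,"dz": 0,"wx": 0,"wy": 0,"wz": -1.15,"jaw": 8}
    - {"dx": 63.4,"dy": 67.8,"dz": 0,"wx": 0,"wy": 0,"wz": -1.15,"jaw": 8}

```text
clock: 5.2
position: [0.581, -0.0272, 0.1258]
tool_rot: [-1.316, 1.024, -1.027]
ft_force: [-0.6, -7.5, 5.9]
opening: 0.134
```

Emit:
step_arm:
  newtons: 25
  plan:
    - {"dx": 0,"dy": 0,"dz": 0,"wx": 0,"wy": 0,"wz": 0,"jaw": 40}
    - {"dx": 0,"dy": 0,"dz": 0,"wx": 0,"wy": 0,"wz": 0,"jaw": 40}
    - {"dx": 0,"dy": 0,"dz": 0,"wx": 0,"wy": 0,"wz": 0,"jaw": 40}
    - {"dx": 0,"dy": 0,"dz": 30,"wx": 0,"wy": 0,"wz": 0,"jaw": 40}
    - {"dx": 0,"dy": 0,"dz": 65,"wx": 0,"wy": 0,"wz": 0,"jaw": 60}
    - {"dx": 5,"dy": -15,"dz": 105,"wx": 0,"wy": 0,"wz": -0.1,"jaw": 85}
    - {"dx": 15,"dy": -40,"dz": 140,"wx": 0,"wy": 0,"wz": -0.22,"jaw": 85}
    - {"dx": 29,"dy": -55,"dz": 140,"wx": 0,"wy": 0,"wz": -0.33,"jaw": 85}
    - {"dx": 29,"dy": -55,"dz": 140,"wx": 0,"wy": 0,"wz": -0.33,"jaw": 85}
    - {"dx": 29,"dy": -55,"dz": 140,"wx": 0,"wy": 0,"wz": -0.33,"jaw": 85}

```text
clock: 6.45
position: [0.6088, -0.0807, 0.2642]
tool_rot: [-1.171, 1.27, -1.267]
ft_force: [-0.1, 0.2, -0.3]
opening: 0.994
```

Run:
```python
from h import *
im,d,s=snap('wrist','w2.png'); print(s['clock'],s['position'],R.from_rotvec(s['tool_rot']).as_matrix().round(3).tolist(),s['opening'],s['joint_positions'],s['ft_force'])
cv2.imwrite('pics/w2v.png',im[:,:,::-1])
```

```text
6.45 [ 0.60880516 -0.08074692  0.26417775] [[-0.081, -0.002, 0.997], [-0.997, 0.0, -0.081], [-0.0, -1.0, -0.002]] 0.9936297660476057 [-2.07692534e-01  5.07443980e-01  1.51612070e+00  1.47766997e-04
  1.11964930e+00 -1.27148806e-01] [-0.08039511  0.24906323 -0.29860492]
```

View pics/w2v.png

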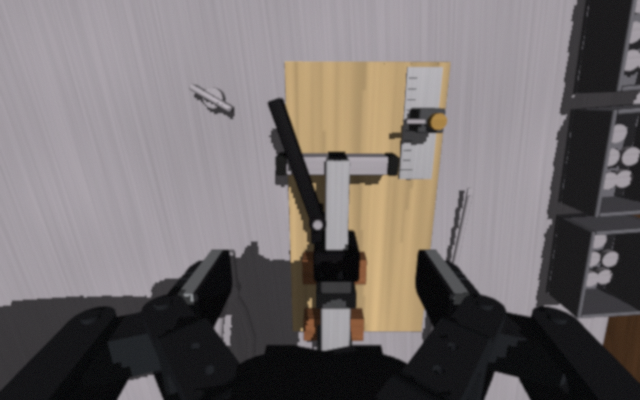

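The view is clear. The lever runs from its pivot at px (318,225) to its tip at (276,101), and the crossbar is level at row ~164 between columns 278 and 398. The pointer blade's tip is near (406,121). I'll enlarge the pointer area.

Run:
```python
from h import *
z=np.load('pics/w2.png.npz'); s=dict(position=z['p'],tool_rot=z['r']); K,T=pose('wrist',s)
c=z['im'][80:190,260:460,::-1]; cv2.imwrite('pics/w2c.png',cv2.resize(c,None,fx=4,fy=4,interpolation=2))
f=.0865;ex=np.array([np.cos(f),-np.sin(f)]);ey=np.array([np.sin(f),np.cos(f)])
piv=ray(K,T,318,225,.077)[:2]; O=piv+.017*ex
print('O',O*1000)
for n,u,v,zz in[('pivot',318,225,.077),('levtip',276,102,.076),('bladetip',408,121,.047),('blade',418,121,.047),('barR',390,164,.058),('barL',292,165,.058),('edge tl',286,62,.008),('edge bl',291,190,.008),('legtop y end',337,157,.076),('legtop root',337,247,.076)]:
    p=ray(K,T,u,v,zz)[:2]; q=p-O; print(n,(p*1000).round(1),'cradle',(1000*np.array([q@ex,q@ey])).round(1),z['d'][v,u])
```

```text
O [ 617.02002379 -112.54890506]
pivot [ 600.1 -111.1] cradle [-17.   0.] 0.2736191
levtip [575.9  -5. ] cradle [-50.3 103.6] 0.24689712
bladetip [687.1 -30.3] cradle [62.7 88. ] 0.27653795
blade [696. -31.] cradle [71.7 88. ] 0.27609372
barR [668.1 -65.6] cradle [46.9 51.1] 0.2798332
barL [580.9 -59.5] cradle [-40.6  49.7] 0.26147708
edge tl [580.3  31.7] cradle [-49.1 140.5] 0.30256286
edge bl [571.  -95.9] cradle [-47.3  12.6] 0.3381456
legtop y end [620.9 -52.5] cradle [-1.3 60.2] 0.26318625
legtop root [ 615.3 -134.1] cradle [  0.2 -21.6] 0.28390718
```

View pics/w2c.png

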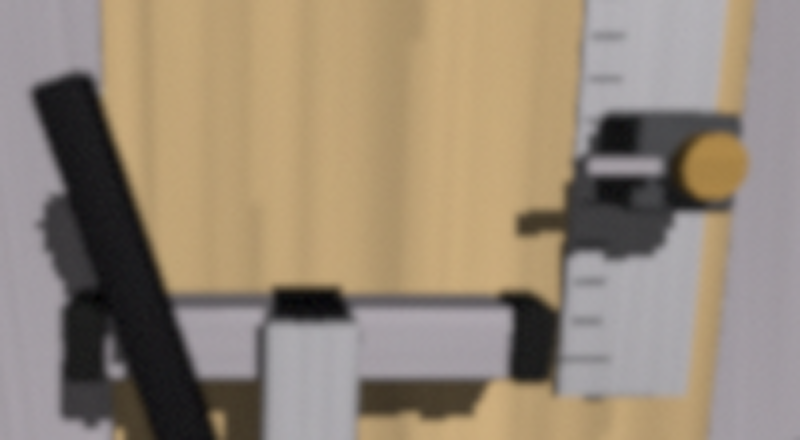

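The enlarged crop puts the blade at full-frame row 120.8 and the crossbar top centred on row 165.0. The leg therefore has to come out about 38 mm. Next I'll straddle the leg behind the bar.

Emit:
step_arm:
  newtons: 25
  plan:
    - {"dx": 2.6,"dy": -4,"dz": -30,"wx": 0,"wy": 0,"wz": 0,"jaw": 85}
    - {"dx": 2.6,"dy": -4,"dz": -65,"wx": 0,"wy": 0,"wz": 0,"jaw": 85}
    - {"dx": 2.6,"dy": -4,"dz": -95,"wx": 0,"wy": 0,"wz": 0,"jaw": 85}
    - {"dx": 2.6,"dy": -4,"dz": -120,"wx": 0,"wy": 0,"wz": 0,"jaw": 85}
    - {"dx": 2.6,"dy": -4,"dz": -140,"wx": 0,"wy": 0,"wz": 0,"jaw": 85}
    - {"dx": 2.6,"dy": -4,"dz": -150,"wx": 0,"wy": 0,"wz": 0,"jaw": 85}
    - {"dx": 2.6,"dy": -4,"dz": -158,"wx": 0,"wy": 0,"wz": 0,"jaw": 85}
    - {"dx": 2.6,"dy": -4,"dz": -158,"wx": 0,"wy": 0,"wz": 0,"jaw": 85}
    - {"dx": 2.6,"dy": -4,"dz": -158,"wx": 0,"wy": 0,"wz": 0,"jaw": 85}
    - {"dx": 2.6,"dy": -4,"dz": -158,"wx": 0,"wy": 0,"wz": 0,"jaw": 85}

```text
clock: 7.75
position: [0.6122, -0.0854, 0.1075]
tool_rot: [-1.168, 1.269, -1.271]
ft_force: [-0.0, 0.1, -0.2]
opening: 0.998
```

Emit:
step_arm:
  newtons: 25
  plan:
    - {"dx": 0.5,"dy": 6,"dz": 0,"wx": 0,"wy": 0,"wz": 0,"jaw": 85}
    - {"dx": 1,"dy": 12,"dz": 0,"wx": 0,"wy": 0,"wz": 0,"jaw": 85}
    - {"dx": 1.5,"dy": 18,"dz": 0,"wx": 0,"wy": 0,"wz": 0,"jaw": 85}
    - {"dx": 2,"dy": 24,"dz": 0,"wx": 0,"wy": 0,"wz": 0,"jaw": 85}
    - {"dx": 2.5,"dy": 30,"dz": 0,"wx": 0,"wy": 0,"wz": 0,"jaw": 85}
    - {"dx": 3,"dy": 35,"dz": 0,"wx": 0,"wy": 0,"wz": 0,"jaw": 85}
    - {"dx": 3.3,"dy": 39,"dz": 0,"wx": 0,"wy": 0,"wz": 0,"jaw": 85}
    - {"dx": 3.5,"dy": 41,"dz": 0,"wx": 0,"wy": 0,"wz": 0,"jaw": 85}
    - {"dx": 3.5,"dy": 41,"dz": 0,"wx": 0,"wy": 0,"wz": 0,"jaw": 85}
    - {"dx": 3.5,"dy": 41,"dz": 0,"wx": 0,"wy": 0,"wz": 0,"jaw": 85}

```text
clock: 9.0
position: [0.6154, -0.0444, 0.1068]
tool_rot: [-1.169, 1.27, -1.27]
ft_force: [-0.2, -3.4, 2.3]
opening: 0.991
```

Run:
```python
from h import *
im,d,s=snap('wrist','w3.png'); print(s['clock'],s['position'],s['opening'],s['ft_force'])
cv2.imwrite('pics/w3v.png',cv2.resize(im[:,:,::-1],None,fx=1.25,fy=1.25,interpolation=2))
```

```text
9.0 [ 0.61543979 -0.04437178  0.1068066 ] 0.9911414656435724 [-0.20500127 -3.38320975  2.2647329 ]
```

View pics/w3v.png

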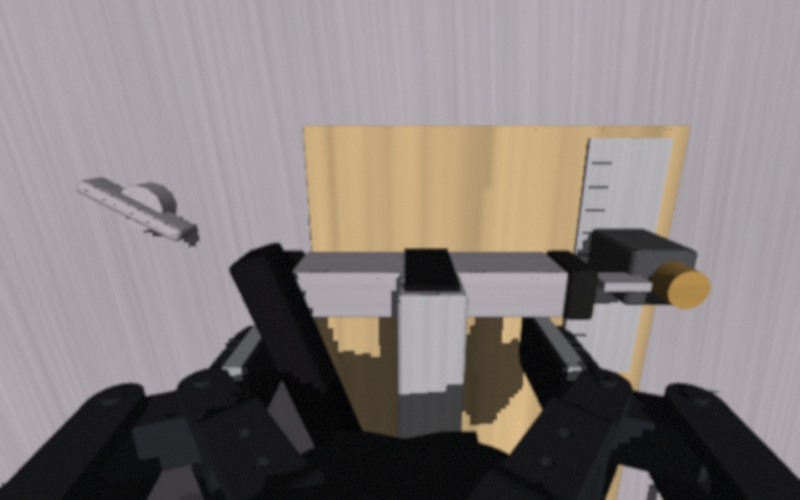

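The bar is hooked with 3.4 N. In this view (scaled 1.25x) its top face covers rows 273–316, and the blade tip is at about (600,283). The lever is still open on the left. Now to work out the offset.

```bash
python3 - <<'E'
from h import *
z=np.load('pics/w3.png.npz'); s=dict(position=z['p'],tool_rot=z['r']); K,T=pose('wrist',s)
f=.0865;ex=np.array([np.cos(f),-np.sin(f)]);ey=np.array([np.sin(f),np.cos(f)]);O=np.array([.617,-.1125])
for n,u,v,zz in[('blade tip',600,278,.046),('blade tip lo',603,290,.046),('barouterR',520,273,.058),('barinnerR',520,316,.058),('barouterL',340,273,.058),('barinnerL',340,316,.058),('outer bottom R',520,251,.034),('leg end top',432,291,.076),('lev tip',252,262,.076),('lev low',330,400,.076)]:
    p=ray(K,T,u/1.25,v/1.25,zz)[:2]-O; q=p; print(n,(1000*np.array([q@ex,q@ey])).round(1))
E
python3 - <<'E'
import cv2
a=cv2.imread('pics/w3.png')[185:265,190:350+230]
cv2.imwrite('pics/w3c.png',cv2.resize(a[:,180:],None,fx=3.7,fy=6,interpolation=2))
E
```

```text
blade tip [61.5 89. ]
blade tip lo [63.3 84.4]
barouterR [28.8 95.4]
barinnerR [30.1 79.9]
barouterL [-29.8  95.2]
barinnerL [-30.4  79.8]
outer bottom R [35.6 95.3]
leg end top [-1.1 96.7]
lev tip [-50.7 105.2]
lev low [-31.5  60.5]
```

View pics/w3c.png

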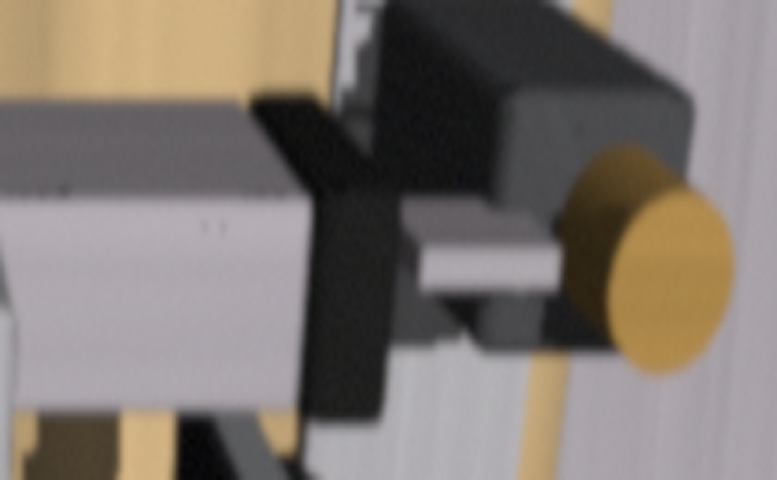

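The bar's middle comes out at 87.6 mm and the blade at about 87 mm, so they agree within 1 mm. The lever is about 0.31 rad open and the gripper is centred on the grip. Now I'll squeeze.

Emit:
step_arm:
  newtons: 40
  plan:
    - {"dx": 0,"dy": 0,"dz": 0,"wx": 0,"wy": 0,"wz": 0,"jaw": 75}
    - {"dx": 0,"dy": 0,"dz": 0,"wx": 0,"wy": 0,"wz": 0,"jaw": 65}
    - {"dx": 0,"dy": 0,"dz": 0,"wx": 0,"wy": 0,"wz": 0,"jaw": 55}
    - {"dx": 0,"dy": 0,"dz": 0,"wx": 0,"wy": 0,"wz": 0,"jaw": 45}
    - {"dx": 0,"dy": 0,"dz": 0,"wx": 0,"wy": 0,"wz": 0,"jaw": 38}
    - {"dx": 0,"dy": 0,"dz": 0,"wx": 0,"wy": 0,"wz": 0,"jaw": 30}
    - {"dx": 0,"dy": 0,"dz": 0,"wx": 0,"wy": 0,"wz": 0,"jaw": 25}
    - {"dx": 0,"dy": 0,"dz": 0,"wx": 0,"wy": 0,"wz": 0,"jaw": 25}
    - {"dx": 0,"dy": 0,"dz": 0,"wx": 0,"wy": 0,"wz": 0,"jaw": 25}
    - {"dx": 0,"dy": 0,"dz": 0,"wx": 0,"wy": 0,"wz": 0,"jaw": 25}

```text
clock: 10.3
position: [0.617, -0.0444, 0.1073]
tool_rot: [-1.165, 1.267, -1.273]
ft_force: [7.0, -2.5, -1.9]
opening: 0.372
```

Run:
```python
from h import *
im,d,s=snap('wrist','w4.png'); print(s['clock'],s['position'],s['opening']*85.4,s['ft_force'],s['moment'])
cv2.imwrite('pics/w4v.png',cv2.resize(im[:,:,::-1],None,fx=1.25,fy=1.25,interpolation=2))
```

```text
10.3 [ 0.61695748 -0.04443477  0.10732855] 31.73578118751872 [ 6.95604214 -2.50563741 -1.91950142] [-0.45372535 -0.79615072 -0.14894079]
```

View pics/w4v.png

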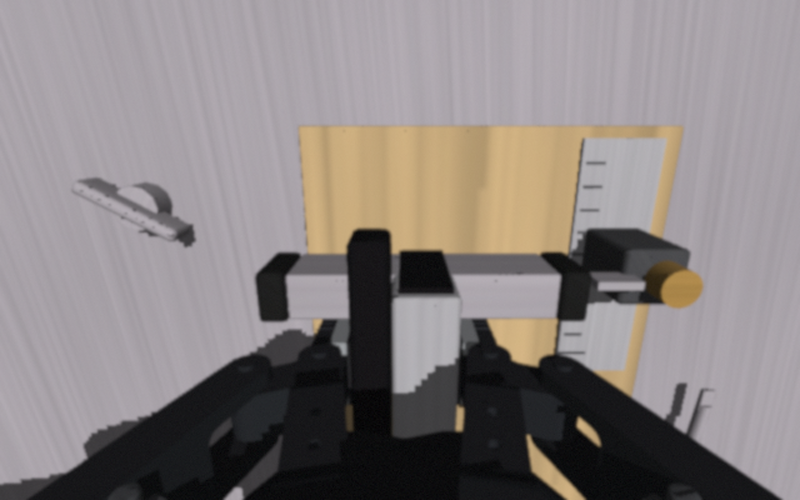

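The lever lies along the leg in the grip: opening is 31.7 mm, against 33 mm expected (the 12 mm lever read about 0.6 mm under its true width earlier). The bar's top is centred on row ~296.5 and has moved back less than 1 mm, still level with the blade. Handing in.

Run:
```python
from h import *
z=np.load('pics/w4.png.npz'); K,T=pose('wrist',dict(position=z['p'],tool_rot=z['r']))
g=lambda u,v,h:ray(K,T,u/1.25,v/1.25,h)[:2]
f=.0865;ey=np.array([np.sin(f),np.cos(f)])
print('bar-blade mm',1000*(((g(520,276,.058)+g(520,318,.058))/2-g(593,286,.049))@ey))
a,b=g(370,236,.076),g(372,395,.076); e=a-b; print('lever angle',np.arctan2(-e[0],e[1])+f)
print(ctrl.finish_job())
```

```text
bar-blade mm -0.34855630022525486
lever angle -0.010006071455525622
the job is handed in; nothing more can be done
None
```

I did all the steps and handed the job in at about 10.3 s of the 43 s allowed. No verdict was reported.

- **Lever to 20 degrees:** I gripped the lever and swung it to about 0.33 rad, held it there, then released it.
- **Leg to the pointer:** I hooked the crossbar with the open fingers and drew the leg out about 38 mm. With the lever still open at about 0.31 rad, the crossbar sat within 1 mm of the pointer.
- **Lever shut:** I squeezed the lever and leg together at 40 N, and the arm is still holding them.

**Last checks:**
- The crossbar's middle is about 0.3 mm short of the pointer, against the 5 mm allowed.
- The lever measures about -0.01 rad, which is fully shut within my measuring error.
- The jaws read 31.7 mm, where 33 mm was expected. They also read about 0.6 mm low on the 12 mm lever, so part of that gap is the reading.
- The wrist shows about 7 N sideways, probably because the grip was about 1.5 mm off centre. This is far below the limits.
- I did not measure the finger force on the leg directly.
- None of the loose things was touched on purpose. The wing nut looked unmoved in the last picture; I did not check the others again.

The first two move calls were refused because their rows left out some keys, and nothing moved. I also viewed 9 pictures, one more than the 8 planned.

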